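# Free the stage stop and counter-hold its hidden bolt

## Task

The nut on the stage-stop bracket is about to be undone, so first pull the long lock pin up out of its brass sleeve and stand it in the steel cup. Then reach down into the narrow gap behind the bracket, grasp the bolt's flat head by its two flats, bring it upright and keep it gripped so that it cannot turn: finish while still holding it, do not let go. Leave the tube rack, the objective and the microplate where they are.

Things in the scene. Friction and masses are not known exactly. Their poses are not given: they have to be found in the camera images.
- fixture: Stage stop, screwed down: dark base plate 140 (x) x 190 (y) x 8 mm; origin at centre of its underside, on the work surface; turned about z. In its frame (mm): upright dark bracket x -36 to -26, y -35 to 35, top z 104, nut on its -x face; parallel aluminium rail x 28 to 52, y -75 to 75, top z 88. The 54 mm gap between them is open above and at both ends.
- head (a point): Centre of the bolt's steel head, in the gap at fixture x 0, y 0, z 80 mm. A slab: 10 mm across its two flats (own y), 36 mm long (own z, upright when the bolt is at 0), 16 mm along the bolt's axis (own x = fixture's x); 8 mm shank from it to the bracket. Gripped across the flats, fingers closing along the fixture's y; a firm grip squares it to the pads.
- bolt (a joint): Turn of the bolt about the fixture's +x axis, rad: 0 = head upright, positive = top of the head leaning to the fixture's -y. It starts leaning about 0.3. A light spring (0.15 N m/rad, about 0.05 N m when upright) and a little friction turn it back to about 0.3 whenever it is not held.
- pin_mid (a point): Middle (half-way up) of the loose lock pin, 140 mm long, about 70 g, its z along it to the handle end. Steel shank 8 mm thick from 70 mm below this point to 5 mm above it; aluminium handle 14 mm thick from 5 to 70 mm above it. It stands nearly upright in the sleeve, its foot on the base plate.
- sleeve (a point): Centre of the top of the brass sleeve that holds the lock pin, at fixture x 0, y 60, z 50 mm: outer diameter 22, bore 10, 42 mm deep.
- pin: The same lock pin; origin at the centre of its foot, z along it to the handle end.
- cup_mouth (a point): Centre of the mouth of the round steel cup, fixed on the work surface: 76 mm outside diameter at the rim, walls 3 mm, 85 mm high, floor about 5 mm thick, narrowing slightly downwards. It stands to the left or right of the fixture. A pin stood in it leans against its rim.
- rack: Bystander: black block 75 x 75 x 45 mm with white tubes that stand up to 61 mm; origin at the centre of its underside.
- objective: Bystander: aluminium microscope objective standing upright, 36 mm thick, 50 mm high; origin at the centre of its underside.
- microplate: Bystander: flat white plate 85 x 127 x 17 mm lying beyond the fixture; origin at the centre of its underside.
There are look-alikes about, which are no part of the job. What is meant by the fixture is not orange or pink, and is the smaller of those in its own colour.

How it is judged (in metres and radians):
On the way, in this order (a step that is already met when the one before it is completed fails the run):
1. the lock pin is pulled clear out of its sleeve, held by the fingers (height (world z) of pin above 0.053 m and contact force between the fingers and pin above 0.5 N), for 0.1 s.
2. the lock pin stands in the cup, let go and at rest (horizontal distance between pin_mid and cup_mouth below 0.035 m and height (world z) of pin_mid between 0.045 and 0.09 m and contact force between the fingers and pin below 0.05 N and linear speed of pin below 0.05 m/s), for 0.2 s.
At the end, for the whole second after the job is handed in: Pin stands in the cup (middle within 35 mm of its axis, 45 to 90 mm high, at rest, released); bolt head between the fingers (grasp point within 25 mm of its centre), gripped with more than 6 N, upright within 0.1 rad and not turning (under 0.05 rad/s) (all of step 2 and value of joint bolt between -0.1 and 0.1 rad and velocity of joint bolt between -0.05 and 0.05 rad/s and contact force between the fingers and bolt above 6 N and distance between the grasp point and head below 0.025 m); the arm keeps its last pose, push and grip.
It fails at once if a bystander (tube rack, objective, microplate) is shifted by more than 20 mm (distance of any of rack, objective, microplate from where it was at the start of the episode above 0.02 m).
It also fails if it takes over 38 s, if anything falls off the work surface, if the arm or the gripper's body presses on something with over 40 N, if the wrist force passes 120 N, or if a joint passes its speed limit or range.

## Robot

A 7-joint arm with a two-finger parallel gripper is mounted at the origin on the work surface. World frame = base frame: x ahead of the robot, y to its left, z up, the work surface at z = 0. Lengths are in mm, angles in rad, forces in N, time in s.
With the tool pointing down it reaches from about 400 to 875 mm from the base axis. Payload 4.4 kg.
Tool frame: the origin (TCP) lies between the finger pads; the fingertips stand ctrl.finger_overhang ahead of it and the grasp point (between the pads) lies 11 mm behind it (ctrl.finger_overhang is the distance from the TCP to the fingertips, in mm); z points along the fingers, y is the direction in which the jaws open and shut (so a half turn about z gives the same grasp; the last joint's range is limited). The gripper opens to 85 mm and grips with 20 to 120 N. Pads are 22 mm wide; open, the fingers measure 114 mm over their backs; the gripper's body (76 mm by 85 mm) begins 54 mm behind the grasp point. The pads swing forward as they close: fully open they stand 13 mm farther back than shut.
Start: joints at [1.216, 0.628, 0.038, 1.517, -0.027, 0.996, -0.02], TCP at [185.149, -623.087, 239.313] pointing down, gripper open.
Joint ranges: [-3.06, 3.06], [-0.37, 2.12], [-1.25, 1.32], [0.18, 2.47], [-1.1, 4.24], [0.23, 1.98], [-2.94, 2.94]. Speed limits (rad/s): [2.57, 2.57, 3.14, 3.14, 3.14, 3.14, 3.14].

## Interface

Orientations are given as [roll, pitch, yaw] about the fixed x, y, z axes, in that order (R = Rz(yaw) Ry(pitch) Rx(roll)).
In Python, from cell import ctrl gives the robot as it stands. The module is installed in compiled form; this text tells all that it offers.
- The arm moves only by the tool step_arm, never from a script. Its argument "deltas" is a list that holds one entry, the list of rows, each a list of 7 numbers: the opening, from 0 (shut) to 1 (fully open), then the shift along the world's x, y, z in mm, then the turn, a rotation vector about the world's x, y, z in rad. In form: [[[grip, tx, ty, tz, rx, ry, rz], ...]]. A call has 1 to 10 rows; each row shifts and turns the commanded pose from where the row before left it; what a row does not reach is not made up. A row lasts 1/12 s, in which the tool goes at most 41.7 mm and 7.16 degrees, less where a joint would pass 70% of its speed; a pose out of reach is approached as far as the arm can. A call is refused whole if a number of a shift passes 41.7 or a number of a turn 0.125, either way. A call with a gripper value outside its range is refused whole. The fingers move at their own pace and stop on an object; the grip force is fixed at half the most. Time passes only in rows, so rows that do not move let the fingers close. It gives the time, the measured TCP pose, the force and the opening at its end, in the units of the state.
- ctrl.read_state(): the state, without advancing time (a new reading comes with each control period).
- ctrl.get_image(name): name is "scene" or "top"; returns (picture, depth): 384x512x3 uint8, red, green, blue; 384x512 float32, mm along the optical axis (not along the pixel's ray), 0 where there is no reading.
- ctrl.camera_info(name): a dict with "intrinsics" (3x3 intrinsics, pixels), "rvec" (rotation vector, rad) and "tvec" (3), from world to camera coordinates, as OpenCV has them. Camera axes: x right, y down, z forward; pixel columns grow to the right and rows downward; lengths in mm; the calibration is good to about 2 mm. A picture is of the moment at which its call begins. camera_info takes no time and is no camera call.
- ctrl.finish_job(): hands the job in, once; it reports no verdict.
The state is a dict: "clock": time; "qpos": joint angles; "qd": joint speeds; "tau": joint torques, N m; "eef_pos": TCP position; "tool_rot": TCP orientation; "force": force on the tool from outside, world axes, zero at the start; "torque": the same for the moment, N m; "width": finger opening in mm.
Only numpy, scipy, OpenCV 4.12 (cv2) and the standard library are available. Lean on these libraries where they do the work, as an engineer would, in place of code of your own. Each camera call takes 0.05 s, during which the arm holds its last target.

## Working session

There is one attempt and no reset: what is moved stays moved. The work goes in short steps, Python scripts to look and compute and a tool call to move; the robot and the scene stay as the last step left them, time stands still between calls to the robot, and variables do not carry over. Pictures are saved under pics/ and viewed, and the job is handed in when it is done.

Besides the shell and the picture viewer there is one more tool, called in YAML: its name, and indented under it one key for each argument. step_arm: Moves the arm, as the interface text tells. Its arguments: {"type":"object","properties":{"deltas":{"type":"array"}},"required":["deltas"]}

```bash
mkdir -p pics
python3 - <<'E'
from cell import ctrl
import cv2,numpy as np
s=ctrl.read_state();print(s); print(ctrl.finger_overhang)
for n in("scene","top"):
    p,d=ctrl.get_image(n);np.savez(f"{n}0.npz",p=p,d=d)
    cv2.imwrite(f"pics/{n}0.png",cv2.resize(p[:,:,::-1],(800,600)))
    c=ctrl.camera_info(n);print(n,c,(d==0).mean())
E
```

```text
{'clock': 0.0, 'qpos': array([ 1.21617518,  0.62933343,  0.03842503,  1.51836901, -0.02700535,
        0.99631673, -0.02002167]), 'qd': array([ 1.74594625e-03,  6.03082795e-05, -1.59565674e-03,  2.08301684e-04,
       -1.47171225e-03, -8.90465764e-05,  5.68906784e-04]), 'tau': array([-4.18785803e-04, -5.63397503e+01,  1.22619420e+00, -1.93448460e+01,
        1.10055532e-02,  1.04837763e-02, -1.23198923e-06]), 'eef_pos': array([ 184.99784893, -622.47517467,  238.39667782]), 'tool_rot': array([-3.13968353e+00,  1.03409388e-05,  2.88810245e-01]), 'force': array([-0.24218455,  0.41625414,  0.25891827]), 'torque': array([ 0.03243645,  0.04594398, -0.01603944]), 'width': 85.30570216003532}
8.0
scene {'intrinsics': array([[401.77974606,   0.        , 254.44003292],
       [  0.        , 401.77974606, 200.5887822 ],
       [  0.        ,   0.        ,   1.        ]]), 'rvec': array([ 1.34167865,  2.47580844, -0.68302007]), 'tvec': array([ 280.62134387, -363.08738851, 1226.78063634])} 0.003957112630208333
top {'intrinsics': array([[446.77779568,   0.        , 253.24306079],
       [  0.        , 446.77779568, 196.0657236 ],
       [  0.        ,   0.        ,   1.        ]]), 'rvec': array([ 2.1361828 , -2.10481909,  0.19044626]), 'tvec': array([  -6.17926231,  524.35694568, 1242.63594168])} 0.003936767578125
```

View pics/scene0.png

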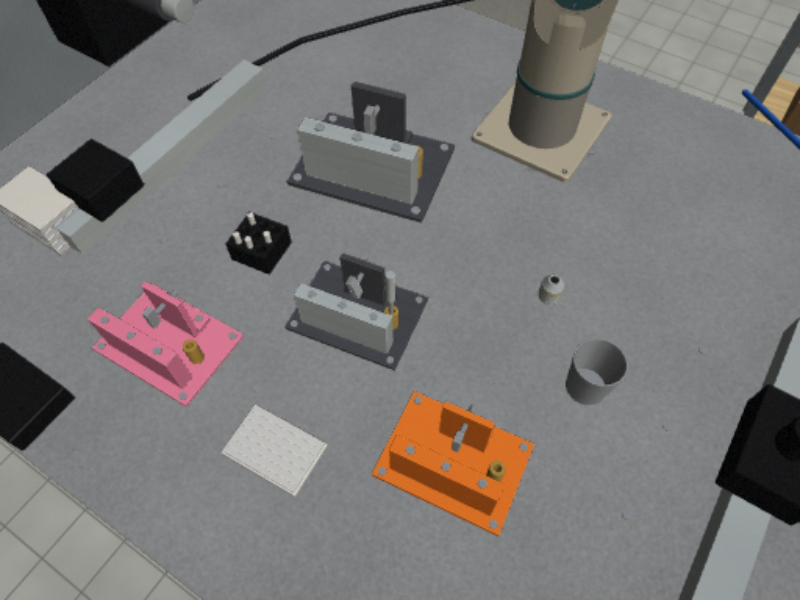

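View pics/top0.png

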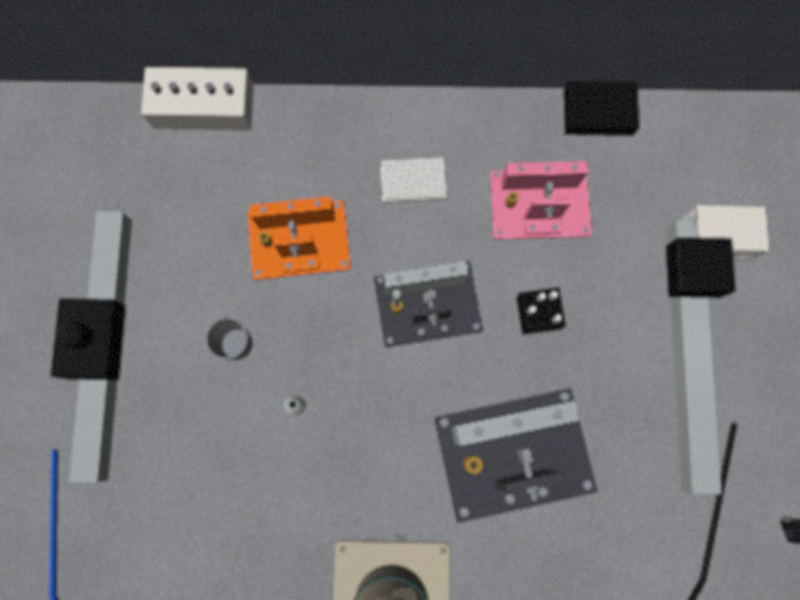

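```bash
cat > h.py <<'E'
import cv2,numpy as np
from cell import ctrl
C={n:ctrl.camera_info(n) for n in("scene","top")}
def proj(n,P):
    c=C[n];return cv2.projectPoints(np.float64(P).reshape(-1,3),c["rvec"],c["tvec"],c["intrinsics"],None)[0][:,0]
def ray(n,uv):
    c=C[n];R=cv2.Rodrigues(c["rvec"])[0];o=-R.T@c["tvec"]
    d=R.T@np.linalg.inv(c["intrinsics"])@np.array([uv[0],uv[1],1.]);return o,d
def onz(n,uv,z):
    o,d=ray(n,uv);return o+d*(z-o[2])/d[2]
def cloud(n,d):
    c=C[n];R=cv2.Rodrigues(c["rvec"])[0]
    v,u=np.mgrid[:384,:512];K=c["intrinsics"]
    X=np.stack([(u-K[0,2])*d/K[0,0],(v-K[1,2])*d/K[1,1],d],-1)
    return (X-c["tvec"])@R
def load(n,k=0):
    z=np.load(f"{n}{k}.npz");return z["p"],z["d"]
E
python3 - <<'E'
from h import *
for n in C:
    print(n,ray(n,(256,192)),proj(n,[[0,0,0],[185,-623,239],[0,300,0],[300,0,0]])*1.5625)
    p,d=load(n)
    print(cloud(n,d)[::60,::80].round())
p,d=load("scene");cv2.imwrite("pics/s1.png",cv2.resize(p[155:245,175:285,::-1],None,fx=7,fy=6.6,interpolation=cv2.INTER_CUBIC))
p,d=load("top");cv2.imwrite("pics/t1.png",cv2.resize(p[160:230,230:320,::-1],None,fx=8,fy=8,interpolation=cv2.INTER_CUBIC))
E
```

```text
scene (array([933.14796665, 284.85223569, 873.87962339]), array([-0.43901721, -0.29175482, -0.85006768])) [[541.16500281 127.61714501]
 [204.88306333 -46.5729095 ]
 [689.95665454 190.94057963]
 [463.87895033 229.94571359]]
[[[ 2.870e+02 -1.273e+03 -2.000e+01]
  [ 2.330e+02 -8.490e+02  9.800e+01]
  [-1.100e+01 -7.490e+02 -0.000e+00]
  [-1.670e+02 -5.070e+02 -1.000e+00]
  [-8.770e+02 -5.090e+02 -3.900e+02]
  [-1.673e+03 -2.880e+02 -7.470e+02]
  [-1.975e+03  1.540e+02 -7.580e+02]]

 [[ 4.140e+02 -1.268e+03 -2.010e+02]
  [ 3.720e+02 -7.580e+02  1.000e+00]
  [ 2.480e+02 -5.260e+02  1.800e+01]
  [ 2.260e+02 -2.320e+02  1.370e+02]
  [-4.200e+01 -1.140e+02  0.000e+00]
  [-1.800e+02  9.900e+01 -1.000e+00]
  [-2.920e+02  3.110e+02  1.600e+01]]

 [[ 7.000e+02 -6.820e+02  7.200e+01]
  [ 5.860e+02 -4.990e+02  7.600e+01]
  [ 4.270e+02 -3.810e+02 -2.000e+00]
  [ 3.220e+02 -1.720e+02  2.600e+01]
  [ 1.800e+02  6.000e+00  0.000e+00]
  [ 5.800e+01  1.980e+02  2.000e+00]
  [-6.900e+01  3.890e+02 -2.000e+00]]

 [[ 8.160e+02 -5.960e+02  3.000e+00]
  [ 7.010e+02 -4.230e+02 -2.000e+00]
  [ 5.860e+02 -2.470
[... 2300 characters left out ...]
0e+02  2.750e+02  2.000e+00]
  [ 4.020e+02  3.900e+01 -6.000e+00]
  [ 4.050e+02 -1.970e+02 -1.000e+00]
  [ 4.080e+02 -4.310e+02  2.000e+00]
  [ 4.110e+02 -6.650e+02  2.000e+00]]

 [[ 2.180e+02  7.280e+02 -0.000e+00]
  [ 2.220e+02  4.950e+02  6.000e+00]
  [ 2.250e+02  2.660e+02 -2.000e+00]
  [ 2.290e+02  3.500e+01 -0.000e+00]
  [ 2.330e+02 -1.930e+02  9.000e+00]
  [ 2.360e+02 -4.250e+02 -3.000e+00]
  [ 2.400e+02 -6.520e+02  1.000e+00]]

 [[ 5.300e+01  7.090e+02 -2.000e+00]
  [ 5.700e+01  4.830e+02 -2.000e+00]
  [ 6.100e+01  2.570e+02 -0.000e+00]
  [ 6.700e+01  3.200e+01  1.200e+01]
  [ 6.900e+01 -1.920e+02  3.000e+00]
  [ 7.100e+01 -4.170e+02 -2.000e+00]
  [ 7.500e+01 -6.410e+02 -2.000e+00]]]
```

```bash
ls -la pics
```

```text
total 1760
drwxr-xr-x 2 agent agent   4096 Dec  7 02:31 .
drwxr-xr-x 3 agent agent   4096 Dec  7 02:31 ..
-rw-r--r-- 1 agent agent 334471 Dec  7 02:31 s1.png
-rw-r--r-- 1 agent agent 545361 Dec  7 02:30 scene0.png
-rw-r--r-- 1 agent agent 297057 Dec  7 02:31 t1.png
-rw-r--r-- 1 agent agent 609785 Dec  7 02:30 top0.png
```

View pics/s1.png

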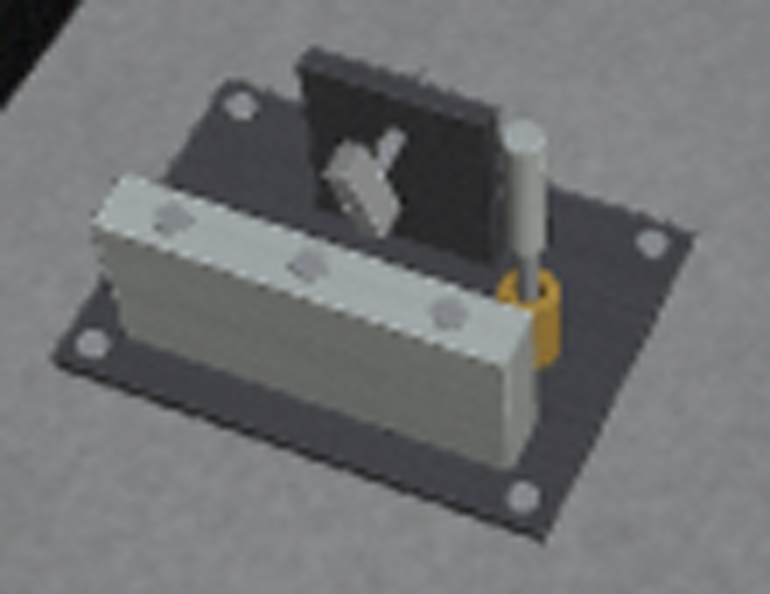

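View pics/t1.png

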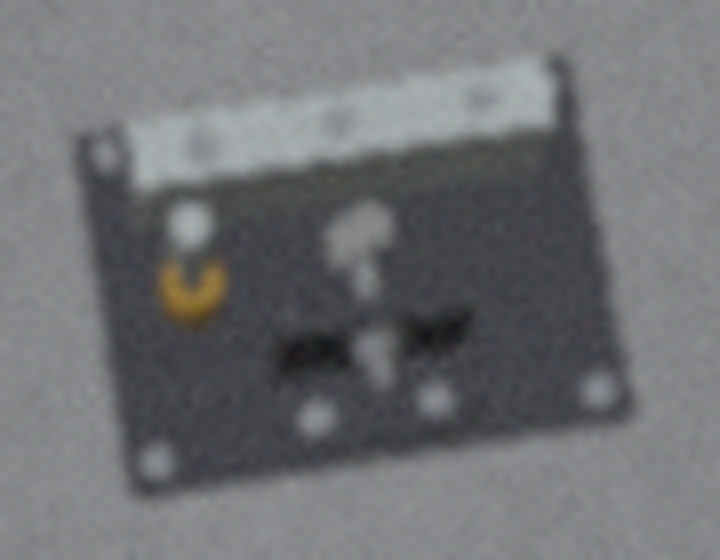

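Run:
```python
from h import *
def corners(n,roi,thr):
    p,d=load(n);u0,v0,u1,v1=roi
    g=p.astype(int);sub=cv2.GaussianBlur(p,(3,3),0)[v0:v1,u0:u1]
    s=sub.astype(int);m=(s.max(-1)<thr)
    P=cloud(n,d)[v0:v1,u0:u1]
    m=m.astype(np.uint8)*255
    m=cv2.morphologyEx(m,cv2.MORPH_OPEN,np.ones((3,3)))
    cs=max(cv2.findContours(m,0,2)[0],key=cv2.contourArea)
    h=cv2.convexHull(cs)
    for e in np.arange(2,20,.5):
        a=cv2.approxPolyDP(h,e,True)
        if len(a)<=4:break
    return a[:,0]+[u0,v0],e,m,sub
for n,roi in(("top",(230,160,320,230)),("scene",(175,155,285,245))):
    a,e,m,sub=corners(n,roi,90);cv2.imwrite(f"pics/m_{n}.png",cv2.resize(m,None,fx=7,fy=6))
    W=np.array([onz(n,x+0.,8) for x in a]);print(n,e,a.tolist(),W.round(1).tolist(),[round(np.linalg.norm(W[i]-W[i-1]),1) for i in range(len(W))],W.mean(0))
# rail top from depth cloud of both
for n in C:
    p,d=load(n);P=cloud(n,d)
    s=(abs(P[...,0]-510)<160)&(abs(P[...,1]+60)<150)&(abs(P[...,2]-88)<7)&(p.min(-1)>140)
    q=P[s][:,:2].astype(np.float32);r=cv2.minAreaRect(q);print(n,len(q),q.mean(0),r)
    o=(p[...,0].astype(int)-p[...,2]>60)&(abs(P[...,0]-500)<100)&(abs(P[...,1]+10)<60)
    print("sleeve",P[o&(P[...,2]>46)].mean(0) if (o&(P[...,2]>46)).any() else None,o.sum(), np.argwhere(o).mean(0))
    c=(abs(P[...,0]-430)<120)&(abs(P[...,1]-320)<90)&(abs(P[...,2]-85)<6)
    q=P[c][:,:2].astype(np.float32);print("cup",len(q),cv2.minEnclosingCircle(q))
    hnd=(abs(P[...,0]-500)<60)&(abs(P[...,1]+10)<60)&(P[...,2]>115)
    print("handle",hnd.sum(),P[hnd].mean(0),P[hnd].max(0),np.argwhere(hnd).mean(0))
```

```text
top 6.5 [[301, 176], [302, 212], [246, 214], [241, 182]] [[595.6, -140.8, 8.0], [486.1, -143.2, 8.0], [477.7, 22.6, 8.0], [574.6, 39.3, 8.0]] [np.float64(181.3), np.float64(109.5), np.float64(166.0), np.float64(98.2)] [533.49945738 -55.5241906    8.        ]
scene 3.5 [[270, 194], [252, 235], [183, 210], [253, 185]] [[471.7, 20.6, 8.0], [592.1, 45.5, 8.0], [628.0, -135.3, 8.0], [472.5, -30.3, 8.0]] [np.float64(50.9), np.float64(122.9), np.float64(184.3), np.float64(187.6)] [541.0640606 -24.866137    8.       ]
scene 487 [580.56195 -50.394  ] ((564.0740966796875, -55.141021728515625), (58.68209457397461, 149.85693359375), 11.224467277526855)
sleeve [530.74983052   1.49637098  49.34707187] 57 [201.89473684 251.52631579]
cup 209 ((457.9361572265625, 301.9945373535156), 38.41628646850586)
handle 75 [533.0471393    1.89640635 136.61492866] [537.87832197   6.88447625 150.14373678] [179.41333333 249.41333333]
top 356 [579.1325   -51.764984] ((579.2807006835938, -51.56285858154297), (21.08417510986328, 148.6250762939453), 10.09794807434082)
sleeve [5.23848760e+02 3.87452068e-01 4.98321182e+01] 23 [196.30434783 253.52173913]
cup 113 ((455.91290283203125, 303.0243835449219), 37.746337890625)
handle 30 [525.93754844  -0.79419251 142.32197844] [533.43888127   4.45260612 151.51234082] [189.06666667 253.93333333]
```

Run:
```python
from h import *
S={"top":[(t[0]/8+230-.44,t[1]/8+160-.44) for t in [(78,135),(565,52),(632,415),(137,495)]],
"scene":[(t[0]/7+175-.43,t[1]/6.6+155-.43) for t in [(545,545),(53,362),(228,80),(695,235)]]}
F=np.array([(70,95),(70,-95),(-70,-95),(-70,95)],float)
for n in S:
    z=8
    W=np.array([onz(n,x,z)[:2] for x in S[n]])
    A=F-F.mean(0);B=W-W.mean(0)
    yaw=np.arctan2((A[:,0]*B[:,1]-A[:,1]*B[:,0]).sum(),(A*B).sum());print(n,W.round(1).tolist(),W.mean(0),np.degrees(yaw))
    p,d=load(n);P=cloud(n,d)
    s=(abs(P[...,0]-579)<40)&(abs(P[...,1]+52)<90)&(abs(P[...,2]-88)<6)&(p.min(-1)>130)
    q=P[s][:,:2];q=q[abs((q-[579.3,-51.6])@[.985,.17])<16];u,_,v=np.linalg.svd(q-q.mean(0),full_matrices=False)
    print("rail",q.mean(0),v[0],np.degrees(np.arctan2(-v[0][0],v[0][1])))
yaw=np.radians(10);R=np.array([[np.cos(yaw),-np.sin(yaw)],[np.sin(yaw),np.cos(yaw)]]);o=np.array([540,-58.5])
for n in C:
    p,d=load(n);im=cv2.resize(p[:,:,::-1],None,fx=4,fy=4,interpolation=cv2.INTER_CUBIC).copy()
    def dr(x,y,z,c):
        w=R@[x,y]+o;q=proj(n,[[*w,z]])[0];cv2.circle(im,tuple(int(round(t*4+1.5)) for t in q),4,c,1)
    for f in F: dr(*f,8,(0,0,255))
    for x in(28,52):
        for y in(-75,75):dr(x,y,88,(255,0,0))
    for y in(-35,35):
        for x in(-36,-26): dr(x,y,104,(0,255,0))
    dr(0,60,50,(255,0,255));dr(0,60,148,(0,255,255));dr(0,0,80,(255,255,0))
    r={"top":(230,160,320,230),"scene":(175,155,285,245)}[n]
    cv2.imwrite(f"pics/c_{n}.png",cv2.resize(im[r[1]*4:r[3]*4,r[0]*4:r[2]*4],None,fx=1.75,fy=1.6))
```

```text
top [[591.6, 44.8], [626.3, -138.4], [488.1, -162.7], [455.6, 20.1]] [540.42147492 -59.04934468] 10.30007587797358
rail [578.12101931 -51.39436511] [ 0.1741878  -0.98471245] -169.96860325775575
scene [[596.3, 49.5], [627.8, -138.1], [490.2, -163.4], [456.7, 22.8]] [542.76211623 -57.32039085] 10.141898361763579
rail [580.73878849 -50.17362223] [-0.17533474  0.98450888] 10.098138472500404
```

View pics/c_scene.png

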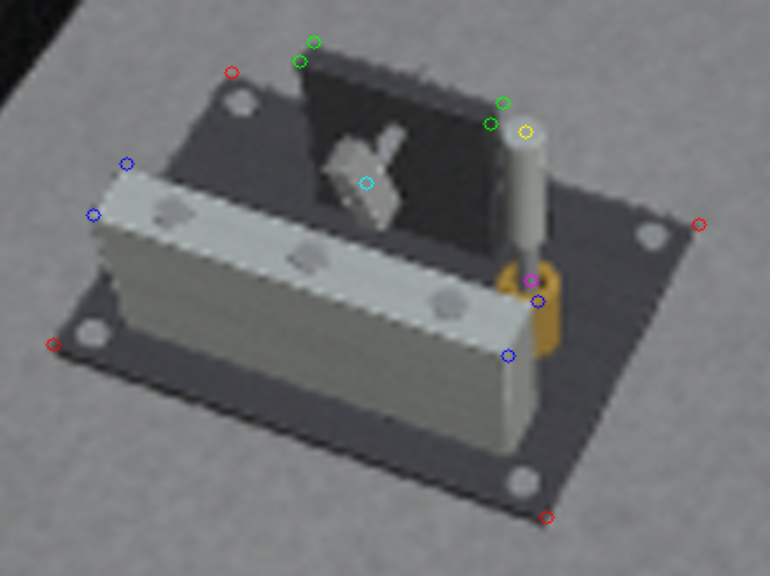

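View pics/c_top.png

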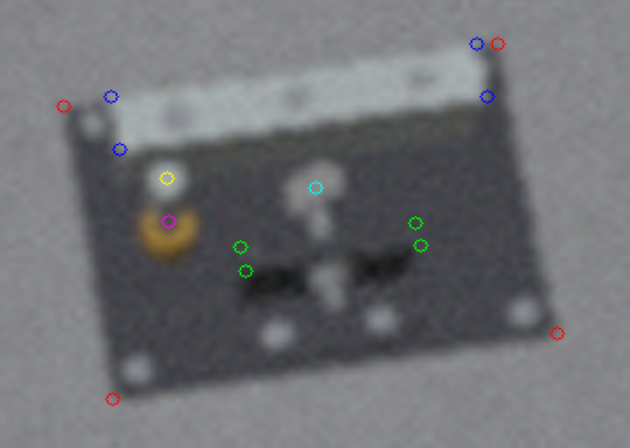

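Run:
```python
from h import *
def tri(a,b):
    o1,d1=ray("top",a);o2,d2=ray("scene",b);A=np.stack([d1,-d2],1);s=np.linalg.lstsq(A,o2-o1,rcond=None)[0]
    p,q=o1+d1*s[0],o2+d2*s[1];return (p+q)/2,np.linalg.norm(p-q)
a=(190/8+230-.44,225/8+160-.44);b=(525/7+175-.43,135/6.6+155-.43)
print(tri(a,b),onz("top",a,148),onz("scene",b,148))
# cup rim, objective
for n,roi in(("top",None),("scene",None)):
    p,d=load(n);P=cloud(n,d)
    for nm,c,z in(("obj",(355,165),50),("rack",(500,-250),45),("plate",(740,-40),17)):
        m=(np.hypot(P[...,0]-c[0],P[...,1]-c[1])<70)&(abs(P[...,2]-z)<5)
        print(n,nm,m.sum(),P[m].mean(0))
p,d=load("top");cv2.imwrite("pics/cup_t.png",cv2.resize(p[195:240,125:170,::-1],None,fx=12,fy=12,interpolation=cv2.INTER_CUBIC))
p,d=load("scene");cv2.imwrite("pics/cup_s.png",cv2.resize(p[210:265,350:415,::-1],None,fx=10,fy=10,interpolation=cv2.INTER_CUBIC))
```

```text
(array([5.28907960e+02, 4.36629173e-01, 1.47483610e+02]), np.float64(1.050741916703832)) [528.54779605   0.89508482 148.        ] [5.29412491e+02 1.57547416e-01 1.48000000e+02]
top obj 66 [341.63953603 184.40541135  49.23907438]
top rack 464 [ 521.18534533 -268.42854856   44.48820324]
top plate 569 [774.56222199 -33.57979512  15.91603283]
scene obj 76 [346.54252217 184.80530549  48.44181686]
scene rack 500 [ 526.11708164 -264.80324596   44.52654953]
scene plate 1079 [777.03924215 -32.88629592  16.08171586]
```

View pics/cup_s.png

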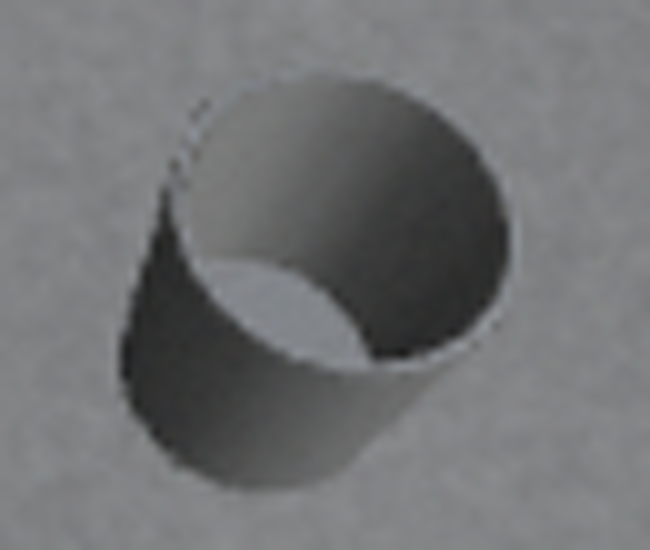

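step_arm:
  deltas:
    - [[1,19,34.5,-2,0,0,-0.012],[1,19,34.5,-2,0,0,-0.012],[1,19,34.5,-2,0,0,-0.012],[1,19,34.5,-2,0,0,-0.012],[1,19,34.5,-2,0,0,-0.012],[1,19,34.5,-2,0,0,-0.012],[1,19,34.5,-2,0,0,-0.012],[1,19,34.5,-2,0,0,-0.012],[1,19,34.5,-2,0,0,-0.012],[1,19,34.5,-2,0,0,-0.005]]

```text
clock: 0.93
eef_pos: [375.5, -276.3, 219.1]
tool_rot: [-3.141, 0.0, 0.175]
force: [0.8, -0.6, 0.8]
width: 85.3
```

step_arm:
  deltas:
    - [[1,19.2,34.5,-2,0,0,0],[1,19.2,34.5,-2,0,0,0],[1,19.2,34.5,-2,0,0,0],[1,19.2,34.5,-2,0,0,0],[1,19.2,34.5,-2,0,0,0],[1,19.2,34.5,-2,0,0,0],[1,19.2,34.5,-2,0,0,0],[1,19.6,35.3,-5,0,0,0],[1,0,0,0,0,0,0],[1,0,0,0,0,0,0]]

```text
clock: 1.77
eef_pos: [529.5, 1.8, 199.6]
tool_rot: [-3.141, 0.001, 0.182]
force: [-0.1, -0.6, 0.3]
width: 85.4
```

Run:
```python
from h import *
p,d=load("scene");P=cloud("scene",d)
q=proj("scene",[[457+38*np.cos(t),302.5+38*np.sin(t),85] for t in np.linspace(0,6.28,9)]);print(((q-[350,210])*10+4.5).round())
print(ctrl.read_state()["eef_pos"],ctrl.read_state()["tool_rot"])
p,d=ctrl.get_image("scene");np.savez("scene1.npz",p=p,d=d);cv2.imwrite("pics/s2.png",cv2.resize(p[110:250,150:330,::-1],None,fx=4.3,fy=4.2,interpolation=cv2.INTER_CUBIC))
```

```text
[[273. 345.]
 [412. 368.]
 [510. 298.]
 [511. 179.]
 [417.  82.]
 [284.  61.]
 [187. 127.]
 [180. 244.]
 [273. 345.]]
[529.50699703   1.77197952 199.55708124] [-3.14053397e+00  7.11479250e-04  1.81531934e-01]
```

View pics/s2.png

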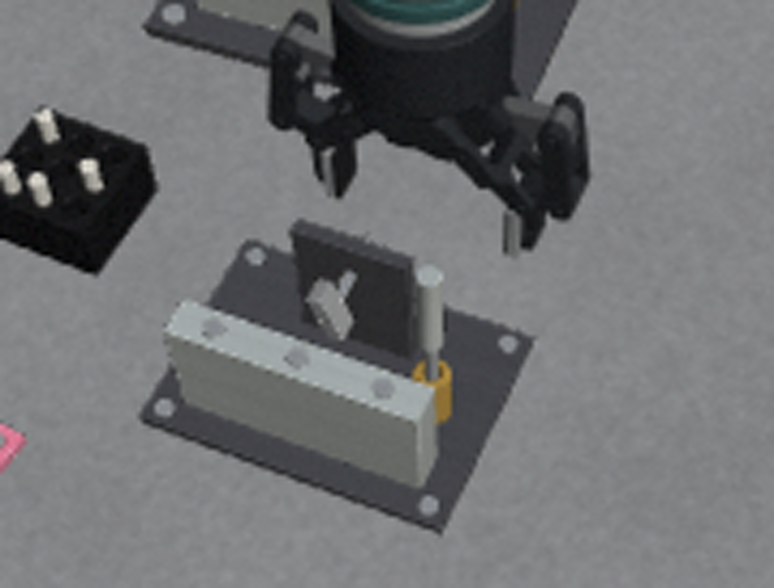

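The gripper hangs open above the pin (handle top at about crop px (430,275)), with the fingers on either side of it along fixture y. Descending now.

step_arm:
  deltas:
    - [[1,0,-1,-30,0,0,0],[1,0,0,-30,0,0,0],[1,0,0,-28,0,0,0],[1,0,0,0,0,0,0],[0,0,0,0,0,0,0],[0,0,0,0,0,0,0],[0,0,0,0,0,0,0],[0,0,0,0,0,0,0],[0,0,0,0,0,0,0],[0,0,0,0,0,0,0]]

```text
clock: 2.65
eef_pos: [529.6, -2.2, 113.2]
tool_rot: [3.141, -0.002, 0.176]
force: [-0.3, 1.8, 5.2]
width: 12.0
```

step_arm:
  deltas:
    - [[0,0,0,10,0,0,0],[0,0,0,15,0,0,0],[0,0,0,20,0,0,0],[0,0,0,20,0,0,0],[0,0,0,20,0,0,0],[0,0,0,20,0,0,0],[0,0,0,15,0,0,0],[0,0,0,0,0,0,0],[0,0,0,0,0,0,0]]

```text
clock: 3.4
eef_pos: [529.4, -2.3, 233.3]
tool_rot: [3.141, -0.002, 0.176]
force: [-0.3, -0.2, -1.3]
width: 11.4
```

Run:
```python
from h import *
print(ctrl.read_state()["eef_pos"],ctrl.read_state()["force"])
p,d=ctrl.get_image("scene");np.savez("scene2.npz",p=p,d=d);cv2.imwrite("pics/s3.png",cv2.resize(p[80:250,150:330,::-1],None,fx=4.3,fy=3.5,interpolation=cv2.INTER_CUBIC))
```

```text
[529.40067238  -2.31921374 233.31175398] [-0.2708825  -0.2489583  -1.29647189]
```

View pics/s3.png

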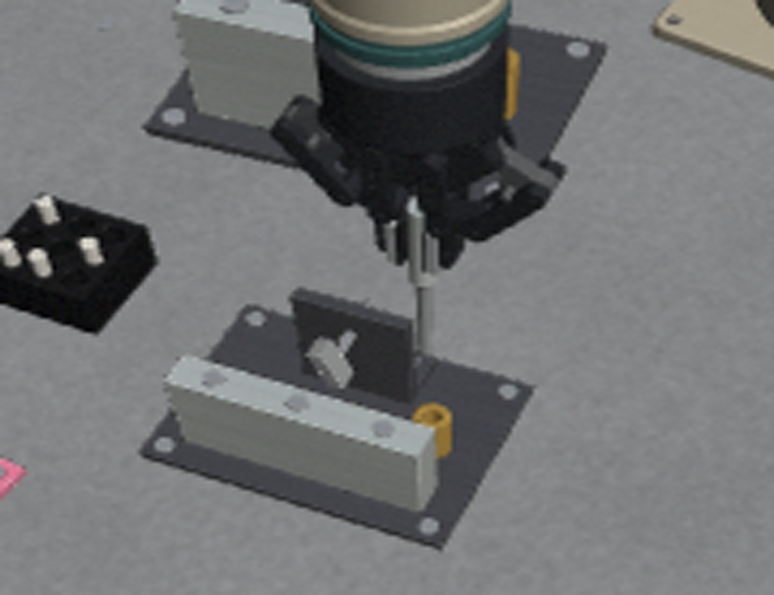

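step_arm:
  deltas:
    - [[0,-8.3,38.2,0,0,0,0],[0,-8.3,38.2,0,0,0,0],[0,-8.3,38.2,0,-0.007,0.041,0],[0,-8.3,38.2,0,-0.007,0.041,0],[0,-8.3,38.2,0,-0.007,0.041,0],[0,-8.3,38.2,0,-0.007,0.041,0],[0,-8.3,38.2,0,-0.007,0.041,0],[0,-8.3,38.2,0,-0.007,0.041,0],[0,0,0,0,0,0,0],[0,0,0,0,0,0,0]]

```text
clock: 4.28
eef_pos: [461.0, 305.8, 230.2]
tool_rot: [-3.14, 0.253, 0.181]
force: [-0.7, -0.2, -0.5]
width: 11.6
```

Run:
```python
from h import *
s=ctrl.read_state();print(s["eef_pos"],s["qpos"],s["tool_rot"])
p,d=ctrl.get_image("scene");np.savez("scene3.npz",p=p,d=d);cv2.imwrite("pics/s4.png",cv2.resize(p[110:290,300:490,::-1],None,fx=4,fy=3.3,interpolation=cv2.INTER_CUBIC))
p,d=ctrl.get_image("top");np.savez("top3.npz",p=p,d=d)
```

```text
[460.98511615 305.83171667 230.19937105] [-0.56294998  0.6226669  -0.02143845  1.59061532 -0.09479139  1.16282763
 -1.92362463] [-3.1396517   0.25289424  0.18136377]
```

View pics/s4.png

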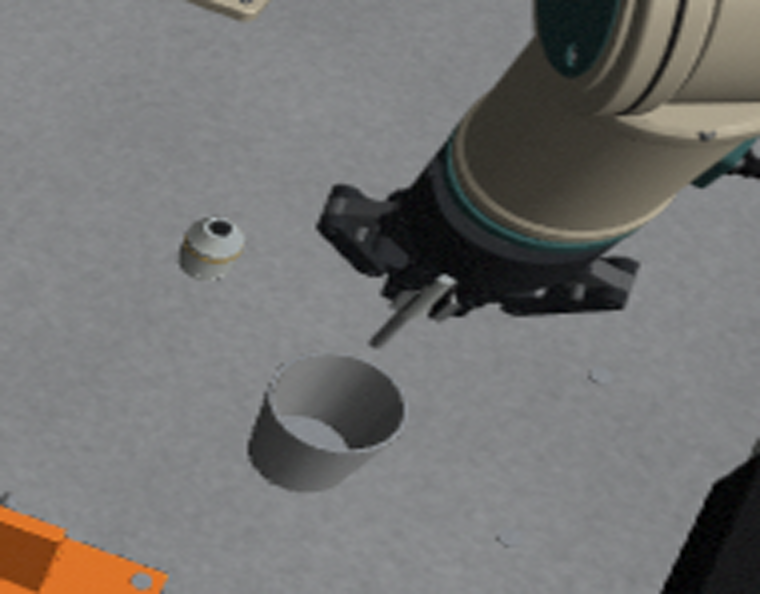

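Run:
```python
from h import *
from scipy.spatial.transform import Rotation as Ro
s=ctrl.read_state();z=Ro.from_euler("xyz",s["tool_rot"]).as_matrix()[:,2];t=s["eef_pos"]
for L in(85,95,105,115):
    f=t+L*z;print(L,f.round(1),((proj("scene",f)[0]-[300,110])*[4,3.3]+1.5).round())
```

```text
85 [441.6 298.2 148.7] [376. 332.]
95 [439.2 297.8 139. ] [372. 337.]
105 [436.7 297.3 129.3] [368. 341.]
115 [434.3 296.9 119.7] [364. 345.]
```

step_arm:
  deltas:
    - [[0,0,1,-25,0,0,0],[0,0,0,-25,0,0,0],[0,0,0,-25,0,0,0],[0,0,0,-20,0,0,0],[0,0,0,-12,0,0,0],[0,0,0,-5,0,0,0],[0,0,0,0,0,0,0]]

```text
clock: 4.97
eef_pos: [462.6, 302.9, 119.6]
tool_rot: [-3.141, 0.251, 0.174]
force: [0.3, 0.2, -0.6]
width: 11.5
```

step_arm:
  deltas:
    - [[0,0,0,-3,0,0,0],[0,0,0,-3,0,0,0],[0,0,0,0,0,0,0]]

```text
clock: 5.22
eef_pos: [463.1, 304.4, 114.8]
tool_rot: [-3.139, 0.248, 0.176]
force: [0.4, -0.7, -1.6]
width: 11.5
```

Run:
```python
from h import *
s=ctrl.read_state();print(s["eef_pos"],s["force"])
p,d=ctrl.get_image("scene");cv2.imwrite("pics/s5.png",cv2.resize(p[110:290,300:490,::-1],None,fx=4,fy=3.3,interpolation=cv2.INTER_CUBIC))
```

```text
[463.10195718 304.44889139 114.78408332] [ 0.38729751 -0.73978453 -1.59605649]
```

View pics/s5.png

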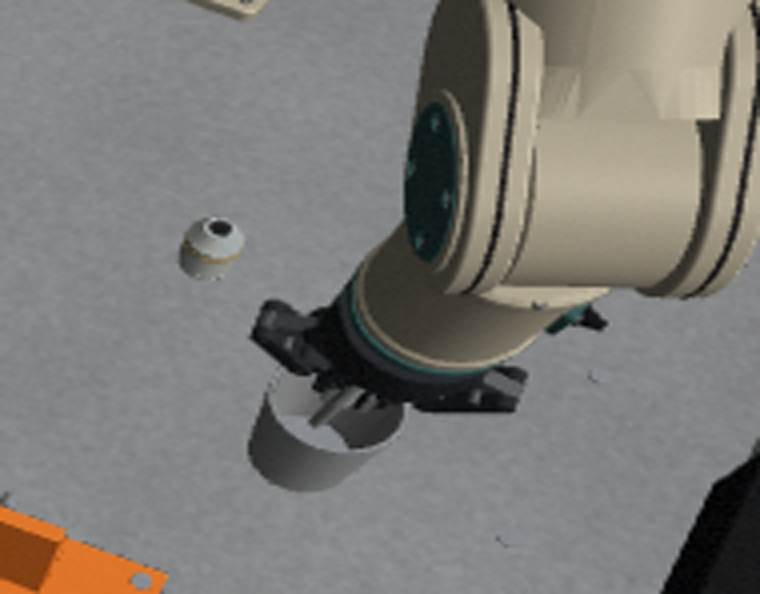

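The pin's shank is inside the cup mouth (foot near (315,425)). Lowering it the last few mm.

step_arm:
  deltas:
    - [[0,0,0,-3,0,0,0],[0,0,0,-2,0,0,0],[0,0,0,0,0,0,0]]

```text
clock: 5.52
eef_pos: [462.6, 304.2, 109.1]
tool_rot: [-3.14, 0.25, 0.176]
force: [-0.1, -0.1, -1.1]
width: 11.2
```

Close to the floor; release.

step_arm:
  deltas:
    - [[0,0,0,-2,0,0,0],[0.3,0,0,0,0,0,0],[0.6,0,0,0,0,0,0],[1,0,0,0,0,0,0],[1,0,0,0,0,0,0],[1,0,0,0,0,0,0],[1,0,0,0,0,0,0],[1,0,0,0,0,0,0]]

```text
clock: 6.18
eef_pos: [462.8, 304.3, 107.4]
tool_rot: [-3.14, 0.249, 0.176]
force: [-0.5, -0.0, 0.1]
width: 85.6
```

Run:
```python
from h import *
s=ctrl.read_state();print(s["eef_pos"],s["force"])
p,d=ctrl.get_image("scene");cv2.imwrite("pics/s6.png",cv2.resize(p[110:290,300:490,::-1],None,fx=4,fy=3.3,interpolation=cv2.INTER_CUBIC))
```

```text
[462.79663133 304.31615359 107.37102243] [-5.24891083e-01 -2.03637576e-04  1.20785409e-01]
```

View pics/s6.png

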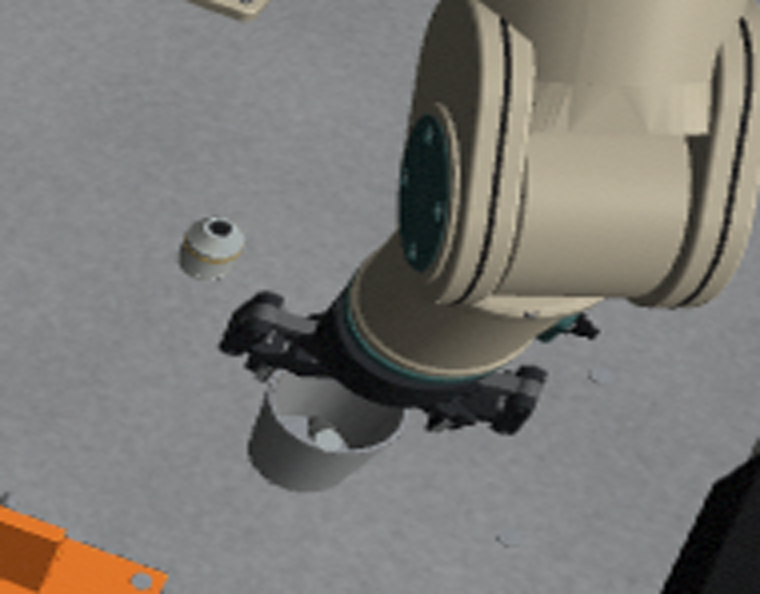

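step_arm:
  deltas:
    - [[1,0,0,15,0,0,0],[1,0,0,25,0,0,0],[1,0,0,35,0,0,0],[1,5,-37,20,0.007,-0.041,0],[1,9,-38,20,0.007,-0.041,0],[1,9,-38,5,0.007,-0.041,0],[1,9,-38,0,0.007,-0.041,0],[1,9,-38,0,0.007,-0.041,0],[1,9,-38,0,0.007,-0.041,0],[1,0,0,0,0,0,0]]

```text
clock: 7.07
eef_pos: [512.2, 69.6, 226.6]
tool_rot: [3.136, -0.001, 0.164]
force: [-0.4, -0.7, 0.1]
width: 85.5
```

Run:
```python
from h import *
s=ctrl.read_state();print(s["eef_pos"],s["force"])
p,d=ctrl.get_image("scene");np.savez("scene4.npz",p=p,d=d);cv2.imwrite("pics/s7.png",cv2.resize(p[80:290,190:430,::-1],None,fx=3.2,fy=2.85,interpolation=cv2.INTER_CUBIC))
P=cloud("scene",d);m=(np.hypot(P[...,0]-457,P[...,1]-302)<90)&(P[...,2]>93)&(P[...,2]<150);print(m.sum(),P[m].min(0),P[m].max(0),P[m].mean(0))
p,d=ctrl.get_image("top");np.savez("top4.npz",p=p,d=d);cv2.imwrite("pics/t7.png",cv2.resize(p[150:250,110:260,::-1],None,fx=5,fy=5,interpolation=cv2.INTER_CUBIC))
P=cloud("top",d);m=(np.hypot(P[...,0]-457,P[...,1]-302)<90)&(P[...,2]>93)&(P[...,2]<150);print(m.sum(),P[m].min(0),P[m].max(0),P[m].mean(0))
```

```text
[512.21044571  69.61297333 226.61238339] [-0.35271801 -0.65724145  0.08052581]
48 [482.02582232 299.3570571   93.69207512] [513.48962891 314.71942477 125.97252276] [505.52879936 306.88454553 119.11896127]
62 [480.81723729 299.42407481  93.0084938 ] [510.27098198 313.39582083 127.41563516] [495.38846648 306.16484584 111.33633668]
```

View pics/s7.png

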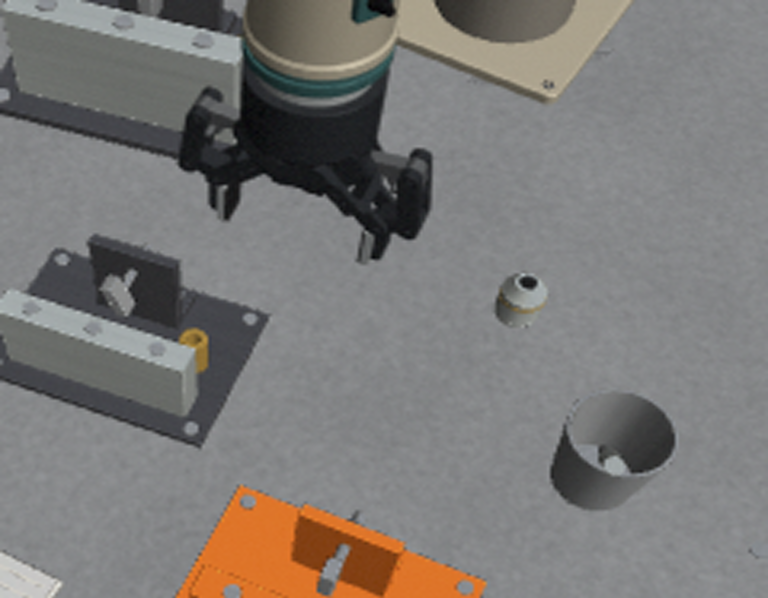

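View pics/t7.png

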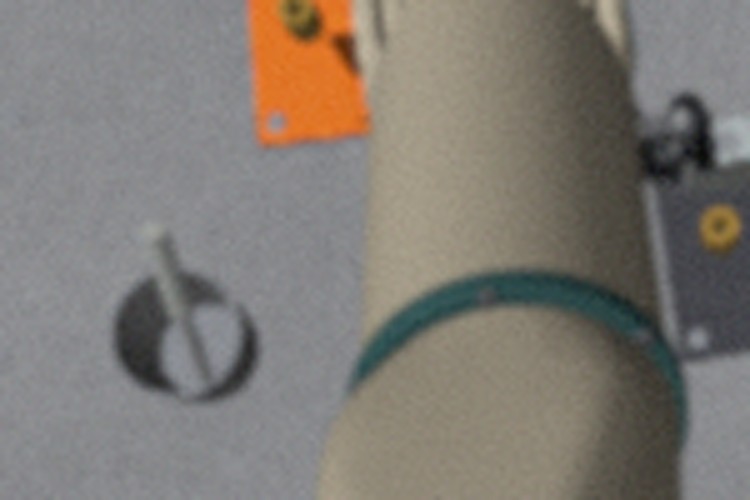

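The pin leans in the cup: its handle top is at about top-crop (153,230) and its foot at about (205,385). The middle works out near (470,303,65), about 13 mm off the cup axis. Next is the bolt head.

step_arm:
  deltas:
    - [[0.7,7,-32,0,0,0,0],[0.7,7,-32,0,0,0,0],[0.7,7,-32,0,0,0,0],[0.7,7,-32,0,0,0,0],[0.7,0,0,-20,0,0,0],[0.7,0,0,-20,0,0,0],[0.7,0,0,-20,0,0,0],[0.7,0,0,0,0,0,0],[0.7,0,0,0,0,0,0]]

```text
clock: 7.92
eef_pos: [539.9, -46.4, 165.3]
tool_rot: [-3.14, 0.002, 0.178]
force: [0.1, 0.3, -0.4]
width: 60.1
```

Run:
```python
from h import *
s=ctrl.read_state();print(s["eef_pos"],s["force"],s["tool_rot"],s["qpos"],s["width"])
p,d=ctrl.get_image("scene");np.savez("scene5.npz",p=p,d=d);im=p[:,:,::-1].copy()
cv2.imwrite("pics/s8.png",cv2.resize(im[120:245,175:305],None,fx=6,fy=4.8,interpolation=cv2.INTER_CUBIC))
```

```text
[539.87346541 -46.39848586 165.26249743] [ 0.13605685  0.33007214 -0.40636446] [-3.14016227e+00  2.26863108e-03  1.78089037e-01] [ 0.0137423   0.57427457  0.03109889  1.89436898 -0.02845176  0.67589187
 -1.33061117] 60.05770150218285
```

View pics/s8.png

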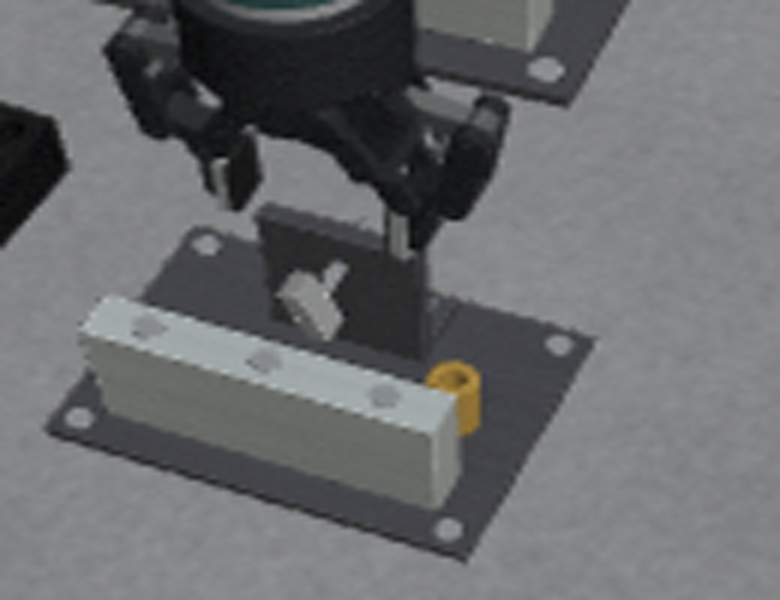

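step_arm:
  deltas:
    - [[0.7,1.5,-11,0,0,0,0],[0.7,0,0,-20,0,0,0],[0.7,0,0,-15,0,0,0],[0.7,0,0,0,0,0,0],[0.7,0,0,0,0,0,0]]

```text
clock: 8.38
eef_pos: [542.0, -59.6, 131.6]
tool_rot: [3.141, -0.0, 0.176]
force: [1.1, -0.1, 0.5]
width: 59.8
```

step_arm:
  deltas:
    - [[0.7,0,0,0,0,0,0]]

```text
clock: 8.47
eef_pos: [542.7, -59.5, 132.3]
tool_rot: [3.141, -0.002, 0.176]
force: [0.3, -0.4, -0.3]
width: 59.8
```

step_arm:
  deltas:
    - [[0.7,0,0,0,0,0,0]]

```text
clock: 8.55
eef_pos: [542.7, -59.3, 132.3]
tool_rot: [3.141, -0.002, 0.176]
force: [0.0, 0.3, 0.3]
width: 60.0
```

Run:
```python
from h import *
s=ctrl.read_state();print(s["eef_pos"],s["force"],s["tool_rot"],s["width"])
p,d=ctrl.get_image("scene");np.savez("scene6.npz",p=p,d=d);im=p[:,:,::-1].copy()
cv2.imwrite("pics/s9.png",cv2.resize(im[120:245,175:305],None,fx=6,fy=4.8,interpolation=cv2.INTER_CUBIC))
```

```text
[542.73938806 -59.34018307 132.33260141] [0.01826245 0.30535245 0.26086269] [ 3.14094077e+00 -2.46136012e-03  1.75846787e-01] 59.999021964928936
```

View pics/s9.png

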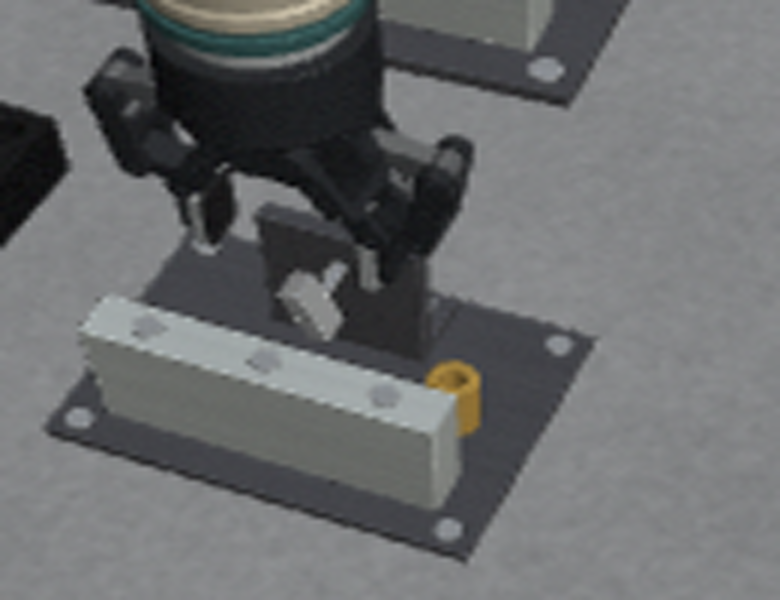

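Fingers straddle the head (crop px (310,305)), inside the gap with room on both sides. Descending.

step_arm:
  deltas:
    - [[0.7,-1,1,-15,0,0,0],[0.7,0,0,-15,0,0,0],[0.7,0,0,-10,0,0,0],[0.7,0,0,0,0,0,0]]

```text
clock: 8.93
eef_pos: [539.7, -58.1, 89.7]
tool_rot: [-3.141, 0.003, 0.176]
force: [-0.7, 0.6, -0.4]
width: 59.7
```

step_arm:
  deltas:
    - [[0.7,0,0,-10,0,0,0],[0.7,0,0,-10,0,0,0],[0.7,0,0,-2,0,0,0],[0.7,0,0,0,0,0,0],[0.7,0,0,0,0,0,0]]

```text
clock: 9.35
eef_pos: [540.7, -58.2, 68.9]
tool_rot: [3.142, 0.0, 0.176]
force: [0.8, 0.5, 1.2]
width: 59.7
```

Run:
```python
from h import *
s=ctrl.read_state();print(s["eef_pos"],s["force"],s["tool_rot"],s["width"])
p,d=ctrl.get_image("scene");np.savez("scene7.npz",p=p,d=d);im=p[:,:,::-1].copy()
cv2.imwrite("pics/s10.png",cv2.resize(im[120:245,175:305],None,fx=6,fy=4.8,interpolation=cv2.INTER_CUBIC))
```

```text
[540.7395909  -58.19724373  68.94874341] [0.82502723 0.50025739 1.17032431] [3.14159134e+00 8.85551902e-05 1.75763774e-01] 59.73406698272119
```

View pics/s10.png

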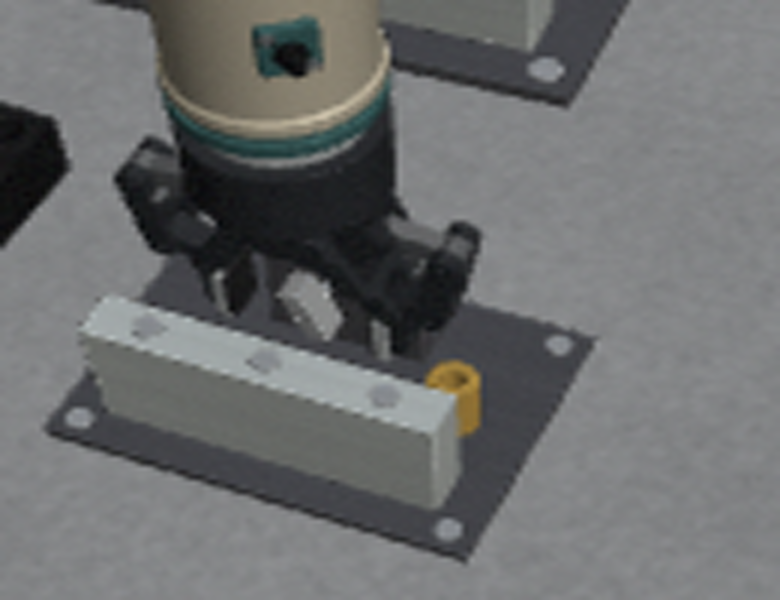

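The head (310,305) sits between the pads, at (230,285) and (380,335). Closing.

step_arm:
  deltas:
    - [[0.4,0,0,0,0,0,0],[0.3,0,0,0,0,0,0],[0,0,0,0,0,0,0],[0,0,0,0,0,0,0],[0,0,0,0,0,0,0],[0,0,0,0,0,0,0],[0,0,0,0,0,0,0],[0,0,0,0,0,0,0],[0,0,0,0,0,0,0],[0,0,0,0,0,0,0]]

```text
clock: 10.23
eef_pos: [541.2, -58.9, 69.5]
tool_rot: [3.141, -0.001, 0.175]
force: [-0.3, -2.5, 5.6]
width: 9.1
```

Run:
```python
from h import *
s=ctrl.read_state();print(s["eef_pos"],s["force"],s["torque"],s["tool_rot"],s["width"])
p,d=ctrl.get_image("scene");np.savez("scene8.npz",p=p,d=d);im=p[:,:,::-1].copy()
cv2.imwrite("pics/s11.png",cv2.resize(im[150:240,175:285],None,fx=7,fy=6.6,interpolation=cv2.INTER_CUBIC))
```

```text
[541.17757927 -58.91461603  69.4614833 ] [-0.29184881 -2.49568807  5.5869446 ] [-0.4961146   0.06189043  0.07691434] [ 3.14058062e+00 -1.01636700e-03  1.75302681e-01] 9.129418773828062
```

View pics/s11.png

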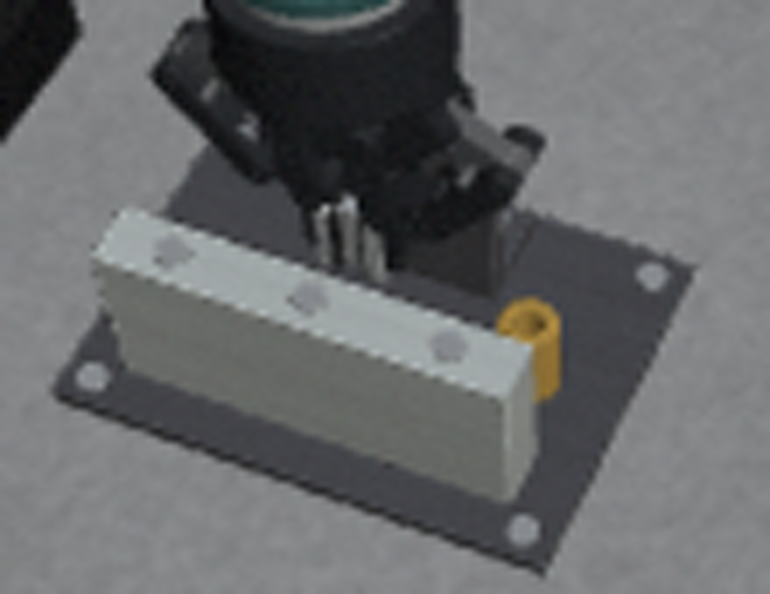

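step_arm:
  deltas:
    - [[0,0,0,0,0,0,0],[0,0,0,0,0,0,0],[0,0,0,0,0,0,0],[0,0,0,0,0,0,0]]

```text
clock: 10.62
eef_pos: [541.2, -58.9, 69.5]
tool_rot: [3.141, -0.001, 0.175]
force: [0.4, -2.0, 6.7]
width: 9.0
```

Run:
```python
from h import *
p,d=ctrl.get_image("scene");P=cloud("scene",d)
m=(np.hypot(P[...,0]-457,P[...,1]-302)<90)&(P[...,2]>93)&(P[...,2]<150);print("pin",m.sum(),P[m].max(0),P[m].mean(0))
for nm,c,z in(("obj",(355,165),50),("rack",(500,-250),45),("plate",(740,-40),17)):
    m=(np.hypot(P[...,0]-c[0],P[...,1]-c[1])<70)&(abs(P[...,2]-z)<5);print(nm,m.sum(),P[m].mean(0))
s=ctrl.read_state();print(s["width"],s["force"],s["eef_pos"],s["clock"])
cv2.imwrite("pics/s12.png",cv2.resize(p[150:240,175:285,::-1],None,fx=7,fy=6.6,interpolation=cv2.INTER_CUBIC))
ctrl.finish_job()
```

```text
pin 47 [513.05667318 314.59113469 126.34083935] [505.48215612 306.78888205 119.21761378]
obj 67 [345.50242912 184.66697763  48.72779944]
rack 488 [ 525.91279779 -265.40951112   44.49215638]
plate 1079 [777.12291013 -32.92420993  16.19981238]
9.110746652880271 [-1.17202322 -2.85775085  5.40941962] [541.1740514  -58.94314653  69.46878217] 10.6667
the job is handed in; nothing more can be done
```

I pulled the lock pin out of its sleeve and stood it in the steel cup. I then gripped the bolt head across its flats, brought it upright, and handed the job in at about 10.7 s with the grip still held. No verdict is reported.

**Last checks before handing in:**
- **Pin:** it had not moved since I let go. It leans on the cup rim with its middle about 13 mm off the cup axis and about 65 mm high, worked out from the images.
- **Bolt head:** the head looked upright between the pads in the last picture I viewed. The tool is vertical to within 0.01 rad. The grasp point is about 1 mm from where I measured the head centre. Bolt angle and grip force are not measured directly.
- **Bystanders:** the tube rack, objective and microplate read within about 1 mm of where they started.

**Disagreements:**
- **Calibration:** the two cameras differed by about 2–3 mm on where the fixture is, so I used the average.
- **Finger opening:** it read 11–12 mm on the 14 mm pin handle and 9.1 mm on the 10 mm head. I took this as a reading offset or pads giving way.
- **Tool force:** a steady 2–3 N sideways and 5–7 N upward stayed on the tool while gripping, far below the limits.

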